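# Lock the mosaic clamp with the push-button pin

### The job

The hold-down bar of the mosaic clamp is already closed; lock it with the push-button locking pin. Take the pin by its head with the thumb button squeezed in, lift it out of its stand, and with the button still held in lower it through the two aligned holes at the end of the bar until its collar sits down on the bar's end plate; then let go, so that the button springs out and the pin is locked. Leave the plain round-knobbed pin in its own stand.

Things in the scene. Friction and masses are not known exactly. Their poses are not given: they have to be found in the camera images.
- pin_grip (a point): Locking pin, upright and loose in a wooden stand: black block head 28 (x) x 26 x 50 mm tall, steel button on its +x side; steel collar 52 mm across, 6 thick, resting on the stand; shank 16 mm across, 58 long below the collar, tip tapered. Point: mid-head at button height, 34 mm above the collar's underside, 22 below the head's top. z up. Grip across x: 38 mm wide, 29 with button in. 0.18 kg.
- thumb_button (a joint): Thumb button of the locking pin (22 wide, 26 mm tall, stands 10 mm out of the head's +x face): 0 = out, 0.009 m = fully in; spring 3 N to start, 7 N to hold in. Out, two studs stick out of the shank along +x and -x, 34 mm over their ends, 33 to 43 mm below the collar's underside, too wide for the holes; squeezing the button draws them in.
- hole (a point): Centre of the upper mouth of the aligned round holes, 26 mm wide, upright: top face of the 70 x 70 mm steel end plate of the fixed clamp's bar, 80 mm above the table. They pass the 12 mm end plate and the 12 mm bracket under it; 41 mm free below. Pin seated: pin_grip is 34 mm above this point. The bar runs 330 mm along -y of this frame over a mosaic panel; the clamp is at most 86 mm high.
- plain_pin (a point): Bystander: plain pin, same collar and shank but a round black knob 38 mm across, no button, no studs. Point: on its axis, 30 mm above its collar's underside. Each pin stands in its own square wooden stand, 75 x 75 x 65 mm high, hole 40 mm wide, fixed; the stands are at least 110 mm apart. Other bystanders: white mug, black spectacle case, red-handled nippers.
Mind the look-alikes: they are no part of the job. Leave any blue or yellow look-alike of the part that bears pin_grip alone.

How it is judged (in metres and radians):
On the way, in this order (a step that is already met when the one before it is completed fails the run):
1. the locking pin is lifted clear of its stand with its thumb button squeezed in (height (world z) of pin_grip above 0.15 m and value of joint thumb_button above 0.006 m), for 0.1 s.
2. the pin's shank is in the holes with the button still held in (z of pin_grip in the frame of hole below 0.055 m and horizontal distance between pin_grip and hole below 0.015 m and value of joint thumb_button above 0.006 m), for 0.05 s.
At the end, for the whole second after the job is handed in: The locking pin stands in the clamp's aligned holes, upright within 10 degrees and within 12 mm of their axis, its collar down on the end plate (within 7 mm), its button sprung out to within 2 mm, at rest (horizontal distance between pin_grip and hole below 0.012 m and z of pin_grip in the frame of hole between 0.028 and 0.041 m and angle between pin_grip's own z axis and vertical below 0.175 rad and value of joint thumb_button below 0.002 m and linear speed of pin below 0.02 m/s); the robot touches nothing.
It fails at once if the plain pin is moved more than 30 mm (distance of plain_pin from where it was at the start of the episode above 0.03 m).
It also fails if it takes over 35 s, if anything falls off the work surface, if the arm or the gripper's body presses on something with over 40 N, if the wrist force passes 120 N, or if a joint passes its speed limit or range.

### The arm

A 7-joint arm with a two-finger parallel gripper is mounted at the origin on the work surface. World frame = base frame: x ahead of the robot, y to its left, z up, the work surface at z = 0. Lengths are in mm, angles in rad, forces in N, time in s.
With the tool pointing down it reaches from about 400 to 875 mm from the base axis. Payload 6.5 kg.
Tool frame: the origin (TCP) lies on the centre line of the jaws, within the pads' length; the fingertips stand 19 mm ahead of it and the grasp point (between the pads) is the TCP; z points along the fingers, y is the line along which they close (so a half turn about z gives the same grasp; the last joint's range is limited). The gripper opens to 88 mm and grips with 3 to 60 N. Pads are 18 mm wide; open, the fingers measure 123 mm over their backs; the gripper's body (75 mm by 187 mm) begins 45 mm behind the grasp point.
Start: joints at [-1.372, 0.536, -0.004, 1.538, 0.003, 1.067, -0.071], TCP at [170.11, 627.338, 257.716] pointing down, gripper open.
Joint ranges: [-2.7, 2.7], [-0.37, 2.16], [-1.27, 1.26], [0.24, 2.4], [-1.31, 4.45], [0.19, 1.91], [-2.76, 2.76]. Speed limits (rad/s): [2.39, 2.39, 3.14, 3.14, 3.14, 3.14, 3.14].

### API

Orientations are given as a rotation vector (axis times angle).
In Python, from rig import r gives the robot as it stands. The module is installed in compiled form; this text tells all that it offers.
- The arm moves only by the tool apply_moves, never from a script. Its argument "steps" is text: rows parted by semicolons, each of 5 numbers parted by spaces: the opening in per cent of the stroke, from 0 (shut) to 100 (fully open), then the shift along the tool's x, y, z in cm, then the turn about the tool's z in rad. In form: hand tx ty tz yaw; .... A call has 1 to 5 rows; each row is the pose to reach, as a shift and turn from the pose commanded when the call began, along the tool's axes at that moment; what a row does not reach only later rows make up. A row lasts 1/12 s, in which the tool goes at most 41.7 mm and 7.16 degrees, less where a joint would pass 70% of its speed; a pose out of reach is approached as far as the arm can. A call with a gripper value outside its range is refused whole. The fingers move at their own pace and stop on an object; "force" is the grip in N (left out, the last holds). Time passes only in rows, so rows that repeat a pose let the fingers close. It gives the time, the measured TCP pose, the force, the opening and the grip force at its end, in the units of the state.
- r.get_obs(): the state, without advancing time (a new reading comes with each control period).
- r.capture(name): name is "scene" or "side" or "wrist"; returns the picture (384x512x3 uint8, blue, green, red); there is no depth.
- r.get_calibration(name): a dict with "mtx" (3x3 intrinsics, pixels), "cam_to_world" (4x4, takes a point from camera to world coordinates). Camera axes: x right, y up, looking along -z (the intrinsics and any distortion apply to the point x, -y, -z); pixel columns grow to the right and rows downward; lengths in mm; the calibration is good to about 2 mm. A picture is of the moment at which its call begins: read the wrist's pose just before it. get_calibration takes no time and is no camera call; for the wrist camera it gives the pose at the moment of the call.
- r.sign_off(): hands the job in; it is judged then, once.
The state is a dict: "clock": time; "q": joint angles; "qd": joint speeds; "effort": joint torques, N m; "eef_pos": TCP position; "eef_rot": TCP orientation; "force": force on the tool from outside, world axes, zero at the start; "ft_torque": the same for the moment, N m; "width": finger opening in mm; "grasp_force": force on a finger pad.
Only numpy, scipy, OpenCV 4.12 (cv2) and the standard library are available. Lean on these libraries where they do the work, as an engineer would, in place of code of your own. Each camera call takes 0.05 s, during which the arm holds its last target. There are 200 camera calls.

## Working session

There is one attempt and no reset: what is moved stays moved. The work goes in short steps, Python scripts to look and compute and a tool call to move; the robot and the scene stay as the last step left them, time stands still between calls to the robot, and variables do not carry over. Pictures are saved under pics/ and viewed, at most 10 in all, crops included, and the job is handed in when it is done.

Besides the shell and the picture viewer there is one more tool, called after "Emit:" as name(argument=value, ...) on one line, values as JSON. apply_moves: Moves the arm, as the interface text tells. Its arguments: {"type":"object","properties":{"steps":{"type":"string"},"force":{"type":"number"}},"required":["steps"]}

```bash
mkdir -p pics; cat > h.py <<'E'
import numpy as np, cv2
from rig import r
def snap(n,f):
    c=r.get_calibration(n); im=r.capture(n); cv2.imwrite(f'pics/{f}.png',im); np.savez(f'pics/{f}.npz',m=c['mtx'],T=c['cam_to_world']); return im
def ray(f,u,v):
    d=np.load(f'pics/{f}.npz'); m=d['m'];T=d['T']
    p=np.linalg.solve(m,[u,v,1]); p=np.array([p[0],-p[1],-p[2]]); return T[:3,3],T[:3,:3]@p
def atz(f,u,v,z):
    o,d=ray(f,u,v); return o+d*(z-o[2])/d[2]
def proj(f,P):
    d=np.load(f'pics/{f}.npz'); T=d['T']; p=T[:3,:3].T@(np.array(P)-T[:3,3]); q=d['m']@[p[0],-p[1],-p[2]]; return q[:2]/q[2]
def tri(a,b):
    A=[];B=[]
    for f,u,v in (a,b):
        o,d=ray(f,u,v); d=d/np.linalg.norm(d); M=np.eye(3)-np.outer(d,d); A.append(M);B.append(M@o)
    return np.linalg.lstsq(np.vstack(A),np.hstack(B),rcond=None)[0]
E
python3 - <<'E'
from h import *
a=snap('scene','s1');b=snap('side','d1');c=snap('wrist','w1')
print({k:r.get_calibration(k) for k in('scene','side')},r.get_obs())
print(r.get_calibration('scene').keys())
E
```

```text
{'scene': {'mtx': array([[374.10064173,   0.        , 255.25190518],
       [  0.        , 374.10064173, 197.48719807],
       [  0.        ,   0.        ,   1.        ]]), 'cam_to_world': array([[ 5.73584183e-01, -4.32465731e-01,  6.95682813e-01,
         1.13366644e+03],
       [ 8.19144895e-01,  3.04563806e-01, -4.86047867e-01,
        -1.48163554e+02],
       [-1.68075880e-03,  8.48654394e-01,  5.28945078e-01,
         5.39457082e+02],
       [ 0.00000000e+00,  0.00000000e+00,  0.00000000e+00,
         1.00000000e+00]])}, 'side': {'mtx': array([[403.50959508,   0.        , 255.40084425],
       [  0.        , 403.50959508, 195.88601895],
       [  0.        ,   0.        ,   1.        ]]), 'cam_to_world': array([[-9.91244879e-01,  7.81373093e-02, -1.06433785e-01,
         4.95031832e+02],
       [-1.31235504e-01, -6.71693904e-01,  7.29112160e-01,
         8.07344196e+02],
       [-1.45200623e-02,  7.36696586e-01,  6.76067532e-01,
         6.05754602e+02],
       [ 0.00000000e+00,  0.00000000e+00,  0.00000000e+00,
         1.00000000e+00]])}} {'clock': 0.15, 'q': array([-1.37216992,  0.53698619, -0.00440504,  1.53861641,  0.00261439,
        1.06728634, -0.07120759]), 'qd': array([-4.00595850e-04, -7.63934746e-04, -1.10345916e-05, -2.93622496e-03,
        6.25845990e-05, -1.57727518e-03, -7.12864214e-04]), 'effort': array([ 6.53862935e-04, -5.71327007e+01,  9.91336070e-01, -2.51829296e+01,
       -5.62388753e-02,  1.51125208e-02,  9.13432359e-05]), 'eef_pos': array([170.04693237, 626.91576099, 257.05610267]), 'eef_rot': array([-4.14702734e-01, -3.11405604e+00,  2.02684367e-03]), 'force': array([-0.35502293, -0.89377344,  0.56210163]), 'ft_torque': array([ 0.00472241,  0.0152788 , -0.02283521]), 'grasp_force': 0.0, 'width': 88.18977579734238}
dict_keys(['mtx', 'cam_to_world'])
```

View pics/s1.png

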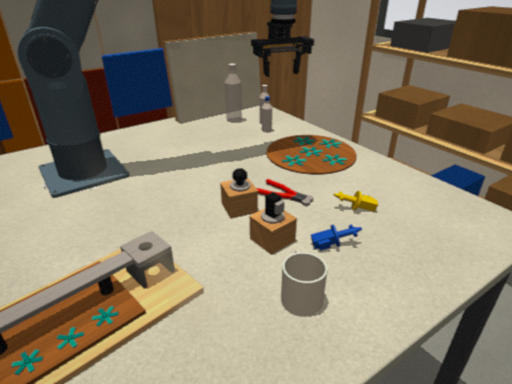

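View pics/d1.png

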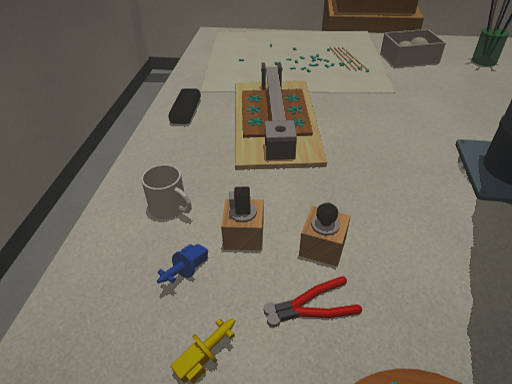

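Candidates: the black block-head pin (scene 273,208; side 242,200), the round-knob plain pin (scene 239,178; side 326,215), the blue look-alike (scene 336,237) and the yellow one (scene 357,201). By the description I choose the block head. The hole is at scene (146,244), side (280,128). Next I check this in close crops.

```bash
python3 - <<'E'
from h import *
a=cv2.imread('pics/s1.png');b=cv2.imread('pics/d1.png')
f=lambda im,u,v:cv2.resize(im[v:v+64,u:u+64],(384,384),interpolation=cv2.INTER_CUBIC)
g=lambda im,u,v:cv2.resize(im[v:v+48,u:u+64],(384,288),interpolation=cv2.INTER_CUBIC)
cv2.imwrite('pics/c1.png',np.vstack([np.hstack([g(a,242,186),g(b,212,180)]),np.hstack([g(a,116,225),g(b,250,108)])]))
print(tri(('s1',273,208),('d1',242,200)),tri(('s1',146,244),('d1',280,128)),tri(('s1',239,178),('d1',326,215)))
E
```

```text
[600.43344345 269.30860685  92.15878426] [550.80126492   2.52524882  82.54013343] [443.54144494 285.25866391  88.97057576]
```

View pics/c1.png

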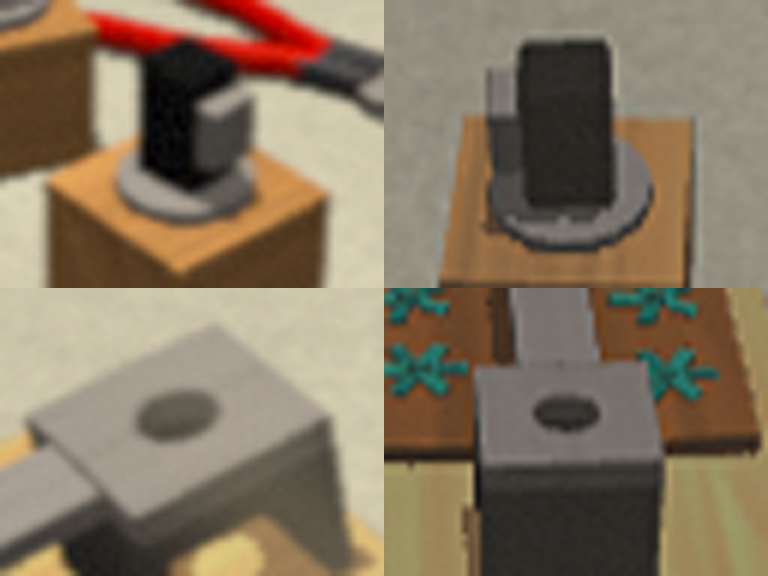

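The top crops confirm the block head, with its steel button towards +x. The bottom crops show the hole centre at scene (145.7,246.2) and side (280.3,128.7).

```bash
python3 - <<'E'
from h import *
from scipy.spatial.transform import Rotation as R
print('hole',atz('s1',145.7,246.2,80),atz('d1',280.3,128.7,80))
# end plate corners in scene: left, top, right, bottom (crop coords)
for u,v in((30,130),(215,38),(328,130),(135,228)): print(atz('s1',116+u/6,225+v/6,80))
for u,v in((92,75),(262,75),(278,175),(92,175)): print('side',atz('d1',250+u/6,108+v/6,80))
print('top',atz('s1',242+190/6,186+60/6,121),atz('d1',212+182/6,180+43/6,121))
print('pin stand corners')
for u,v in((48,185),(182,270),(328,192)): print(atz('s1',242+u/6,186+v/6,65))
for u,v in((80,118),(308,118),(302,285),(57,285)): print('side',atz('d1',212+u/6,180+v/6,65))
print('collar',atz('s1',242+186/6,186+182/6,71),atz('d1',212+188/6,180+185/6,71))
o=r.get_obs();print(R.from_rotvec(o['eef_rot']).as_matrix().round(3), o['eef_pos'])
E
```

```text
hole [5.53132003e+02 3.32398924e-01 8.00000000e+01] [550.30833143   2.0193029   80.        ]
[527.1875315  -38.99301237  80.        ]
[514.90334865  27.98217129  80.        ]
[582.0565691   39.02637539  80.        ]
[591.47122212 -28.00011811  80.        ]
side [589.32587098 -29.73234423  80.        ]
side [521.35764276 -37.12637863  80.        ]
side [510.9347651   32.84587913  80.        ]
side [581.3042433   40.64048628  80.        ]
top [600.9624212  271.82692548 121.        ] [598.07284645 264.02438605 121.        ]
pin stand corners
[569.28729281 231.85860804  65.        ]
[639.05200877 240.91364367  65.        ]
[632.17071327 313.40849918  65.        ]
side [637.43089614 241.88542968  65.        ]
side [563.26574818 233.2357528   65.        ]
side [556.38452585 307.32403441  65.        ]
side [630.55252764 316.12425842  65.        ]
collar [603.83827801 269.32414799  71.        ] [596.35259209 274.58072365  71.        ]
[[-0.965  0.262 -0.   ]
 [ 0.262  0.965 -0.001]
 [-0.    -0.001 -1.   ]] [170.04693237 626.91576099 257.05610267]
```

Emit:
apply_moves(steps="100 -3.6 -1.65 0 0;100 -7.2 -3.3 0 0;100 -10.8 -4.95 0 0;100 -14.4 -6.6 0 0;100 -18 -8.25 0 0")

```text
clock: 0.57
eef_pos: [323.4, 499.1, 257.6]
eef_rot: [-0.414, -3.114, 0.001]
force: [-0.1, 0.8, -0.9]
width: 88.4
grasp_force: 0.0
```

Emit:
apply_moves(steps="100 -3.6 -1.65 0 0.12;100 -7.2 -3.3 0 0.24;100 -10.8 -4.95 0 0.36;100 -14.4 -6.6 0 0.48;100 -18 -8.25 0 0.6")

```text
clock: 0.98
eef_pos: [475.5, 372.3, 257.7]
eef_rot: [-1.325, -2.849, 0.0]
force: [0.5, 1.5, -0.7]
width: 88.3
grasp_force: 0.0
```

```bash
cat >> h.py <<'E'
from scipy.spatial.transform import Rotation as R
def go(P,ang):
    o=r.get_obs(); M=R.from_rotvec(o['eef_rot']).as_matrix(); p=o['eef_pos']
    cur=np.arctan2(M[1,1],M[0,1]); 
    print('t',o['clock'],'pos',p.round(1),'tilt',M[:,2].round(3),'yang',cur.round(3),'w',o['width'],'F',o['force'].round(1),o['grasp_force'])
    print('shift cm',(M.T@(np.array(P)-p)/10).round(2),'yaw',round(cur-ang,3))
E
python3 -c "
from h import *
go([600,270,230],.12)"
```

```text
t 0.9833 pos [475.5 372.3 257.7] tilt [-0. -0. -1.] yang 0.7 w 88.26456314569299 F [ 0.5  1.5 -0.7] 0.0
shift cm [-15.85   2.93   2.77] yaw 0.58
```

Emit:
apply_moves(steps="100 -3.2 0.6 0.5 0.12;100 -6.4 1.2 1 0.24;100 -9.6 1.8 1.6 0.36;100 -12.8 2.4 2.2 0.48;100 -15.9 2.9 2.8 0.58")

```text
clock: 1.4
eef_pos: [600.7, 270.6, 229.3]
eef_rot: [2.084, 2.351, -0.0]
force: [-0.6, 0.5, 0.1]
width: 88.1
grasp_force: 0.0
```

```bash
python3 -c "
from h import *
go([600,270,99],.12)
snap('wrist','w2')
go([600,270,99],.12)"
```

```text
t 1.4 pos [600.7 270.6 229.3] tilt [-0. -0. -1.] yang 0.12 w 88.14832956625145 F [-0.6  0.5  0.1] 0.0
shift cm [-0.05 -0.07 13.03] yaw 0.0
t 1.45 pos [604.9 263.5 228.2] tilt [ 0.003 -0.005 -1.   ] yang 0.108 w 88.08776990924812 F [ 2.7 -4.9  1.1] 0.0
shift cm [ 0.77 -0.45 12.92] yaw -0.012
```

View pics/w2.png

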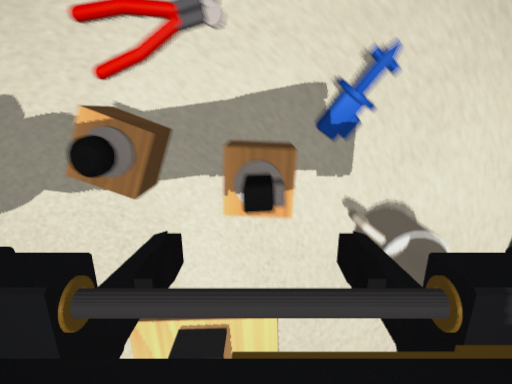

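The wrist view shows the block head at about (258,193), with its button to the right and its edges square to the gripper. The plain pin is at (92,155).

```bash
python3 - <<'E'
from h import *
im=cv2.imread('pics/w2.png'); c=im[130:230,210:310]
cv2.imwrite('pics/c2.png',cv2.resize(np.clip(c.astype(float)*2.2,0,255).astype(np.uint8),(600,600),interpolation=cv2.INTER_CUBIC))
for z in(121,):
  for x,y in((597,266),(600,270),): print(proj('w2',[x,y,z]))
print(np.load('pics/w2.npz')['T'].round(2))
E
```

```text
[255.93502592 204.59691024]
[259.89391793 200.65069384]
[[ 9.9000e-01 -1.1000e-01 -3.0000e-02  5.9094e+02]
 [ 1.2000e-01  9.5000e-01  2.9000e-01  3.4487e+02]
 [-0.0000e+00 -2.9000e-01  9.6000e-01  3.5642e+02]
 [ 0.0000e+00  0.0000e+00  0.0000e+00  1.0000e+00]]
```

View pics/c2.png

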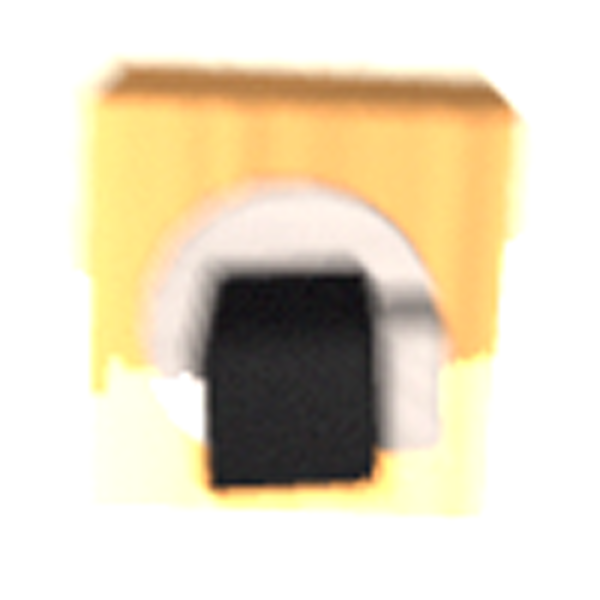

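```bash
python3 - <<'E'
from h import *
p=atz('w2',258.8,199.2,121);print(p)
a=atz('w2',210+212/6,130+487/6,121);b=atz('w2',210+375/6,130+480/6,121);print(b-a,np.arctan2(*(b-a)[1::-1]))
go([p[0],p[1],99],.12)
E
```

```text
[598.9005567  271.19922667 121.        ]
[23.56071889  3.91456615  0.        ] 0.16464397905355152
t 1.45 pos [604.9 263.5 228.2] tilt [ 0.003 -0.005 -1.   ] yang 0.108 w 88.08776990924812 F [ 2.7 -4.9  1.1] 0.0
shift cm [ 0.9  -0.54 12.92] yaw -0.012
```

Emit:
apply_moves(steps="100 0 0 0 0;100 0 0 3 0;100 -0.1 0 6 0;100 -0.1 0 9 0;100 -0.1 0 11 0")

```text
clock: 1.87
eef_pos: [597.4, 271.6, 116.9]
eef_rot: [-2.072, -2.358, 0.004]
force: [-0.1, 0.0, 0.2]
width: 88.3
grasp_force: 0.0
```

Emit:
apply_moves(steps="100 0 0 1 0;100 0 0 2 0;100 0 0 2 0;100 0 0 2 0;100 0 0 2 0")

```text
clock: 2.28
eef_pos: [600.7, 271.2, 101.2]
eef_rot: [2.076, 2.357, 0.004]
force: [0.5, 0.5, 1.2]
width: 88.1
grasp_force: 0.0
```

```bash
python3 -c "
from h import *
go([599.2,271,99],.13)
snap('wrist','w3');snap('side','d3');snap('scene','s3')
a=cv2.imread('pics/s3.png')[150:260,210:340];b=cv2.imread('pics/d3.png')[150:260,180:310]
w=cv2.imread('pics/w3.png')[100:300,140:380]
f=lambda i,x,y:cv2.resize(i,(x,y),interpolation=cv2.INTER_CUBIC)
cv2.imwrite('pics/c3.png',np.vstack([np.hstack([f(a,390,300),f(b,390,300)]),np.hstack([f(w,360,300),np.zeros((300,420,3),np.uint8)])]))
"
```

```text
t 2.2833 pos [600.7 271.2 101.2] tilt [ 0.002  0.001 -1.   ] yang 0.126 w 88.11154486654803 F [0.5 0.5 1.2] 0.0
shift cm [-0.01 -0.15  0.22] yaw -0.004
```

View pics/c3.png

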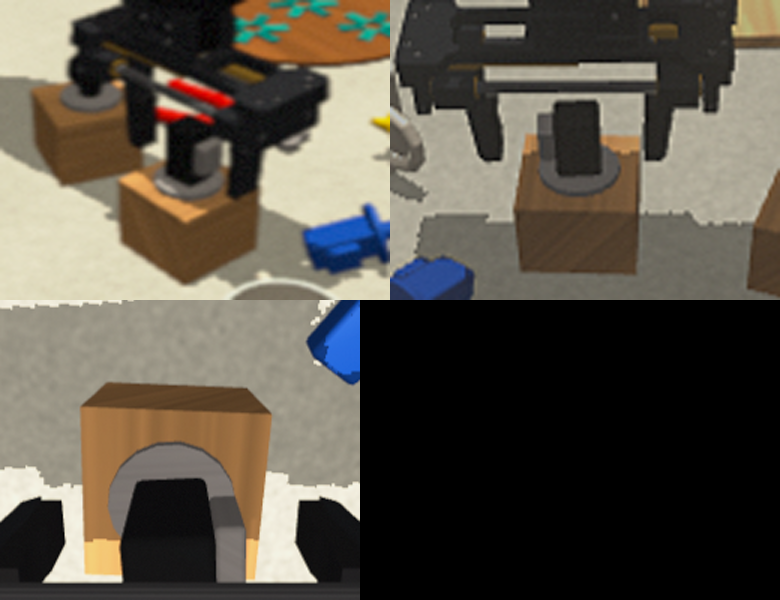

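The fingers straddle the block head, with the button facing the +x finger. Lowering 2 mm and closing.

Emit:
apply_moves(steps="60 0 0 0.2 0;40 0 0 0.2 0;20 0 0 0.2 0;10 0 0 0.2 0;10 0 0 0.2 0", force=30)

```text
clock: 2.85
eef_pos: [599.8, 270.7, 97.7]
eef_rot: [2.077, 2.357, -0.0]
force: [-0.2, 0.8, -0.6]
width: 57.3
grasp_force: 0.0
```

Emit:
apply_moves(steps="10 0 0 0 0;10 0 0 0 0;10 0 0 0 0;10 0 0 0 0;10 0 0 0 0", force=30)

```text
clock: 3.27
eef_pos: [599.0, 270.7, 97.9]
eef_rot: [-2.076, -2.356, 0.002]
force: [-2.2, -1.2, 3.4]
width: 28.0
grasp_force: 29.9
```

Emit:
apply_moves(steps="10 0 0 -1.5 0;10 0 0 -4 0;10 0 0 -7 0;10 0 0 -10 0;10 0 0 -12 0")

```text
clock: 3.68
eef_pos: [600.9, 270.8, 221.6]
eef_rot: [2.076, 2.355, 0.006]
force: [0.8, 0.4, -1.2]
width: 28.5
grasp_force: 29.9
```

Emit:
apply_moves(steps="10 0 0 0 0;10 0 0 0 0;10 0 0 0 0;10 0 0 0 0;10 0 0 0 0")

```text
clock: 4.1
eef_pos: [598.9, 270.4, 216.1]
eef_rot: [-2.076, -2.356, 0.004]
force: [-0.1, 0.3, -2.8]
width: 28.4
grasp_force: 29.9
```

```bash
python3 -c "
from h import *
snap('side','d4');snap('scene','s4')
a=cv2.imread('pics/s4.png')[100:240,200:340];b=cv2.imread('pics/d4.png')[100:240,170:310]
f=lambda i,x,y:cv2.resize(i,(x,y),interpolation=cv2.INTER_CUBIC)
cv2.imwrite('pics/c4.png',np.hstack([f(a,400,400),f(b,400,400)]))
go([551.5,1.2,200],.13)
"
```

```text
t 4.2 pos [599.3 270.5 216.6] tilt [-0.002 -0.001 -1.   ] yang 0.126 w 28.388812032929284 F [ 0.   0.5 -1.6] 29.918135954649188
shift cm [-26.11  -8.12   1.69] yaw -0.004
```

View pics/c4.png

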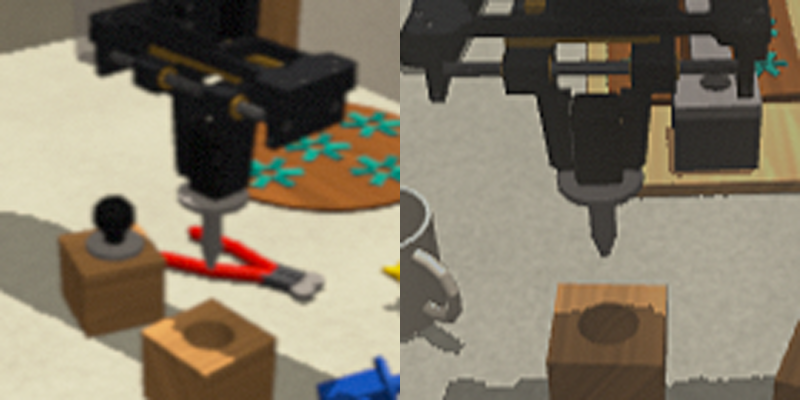

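The pin is held upright with its studs drawn in. Its tip is at scene (274.2,192.8) and side (240.4,188.6).

Emit:
apply_moves(steps="10 -2 -0.6 0 0;10 -5.5 -1.7 0 0;10 -9 -2.8 0 0;10 -12.5 -3.9 0 0;10 -16 -5 0 0")

```text
clock: 4.62
eef_pos: [569.6, 104.0, 217.4]
eef_rot: [-2.077, -2.357, 0.001]
force: [1.0, -0.7, -1.7]
width: 28.3
grasp_force: 29.9
```

Emit:
apply_moves(steps="10 -3.5 -1.1 0 0;10 -7 -2.2 0 0;10 -9 -2.8 0 0;10 -10.1 -3.1 0 0;10 -10.1 -3.1 0 0")

```text
clock: 5.03
eef_pos: [551.8, -1.3, 217.7]
eef_rot: [2.082, 2.352, -0.001]
force: [0.3, 0.3, -1.9]
width: 28.4
grasp_force: 29.9
```

Emit:
apply_moves(steps="10 0 0 0.4 0;10 0 0 1 0;10 0 0 1.4 0;10 0 0 1.4 0;10 0 0 1.4 0")

```text
clock: 5.45
eef_pos: [552.0, 2.8, 203.1]
eef_rot: [-2.074, -2.358, 0.001]
force: [-0.2, -0.4, -1.7]
width: 28.5
grasp_force: 29.9
```

```bash
python3 -c "
from h import *
print(tri(('s1',274.2,192.8),('d1',240.4,188.6)))
go([551.5,1.2,200],.13)
snap('side','d5');snap('scene','s5')
go([551.5,1.2,200],.13)
a=cv2.imread('pics/s5.png')[160:300,90:230];b=cv2.imread('pics/d5.png')[40:180,210:350]
f=lambda i,x,y:cv2.resize(i,(x,y),interpolation=cv2.INTER_CUBIC)
cv2.imwrite('pics/c5.png',np.hstack([f(a,400,400),f(b,400,400)]))
"
```

```text
[599.40991408 274.63758201 126.99713112]
t 5.45 pos [552.    2.8 203.1] tilt [-0.001  0.    -1.   ] yang 0.128 w 28.46396172273843 F [-0.2 -0.4 -1.7] 29.91825421806425
shift cm [-0.15 -0.07  0.31] yaw -0.002
t 5.55 pos [552.3   2.2 203.7] tilt [-0.  0. -1.] yang 0.127 w 28.003658083419555 F [ 0.7 -0.2 -1.5] 29.918293787632138
shift cm [-0.09 -0.09  0.37] yaw -0.003
```

View pics/c5.png

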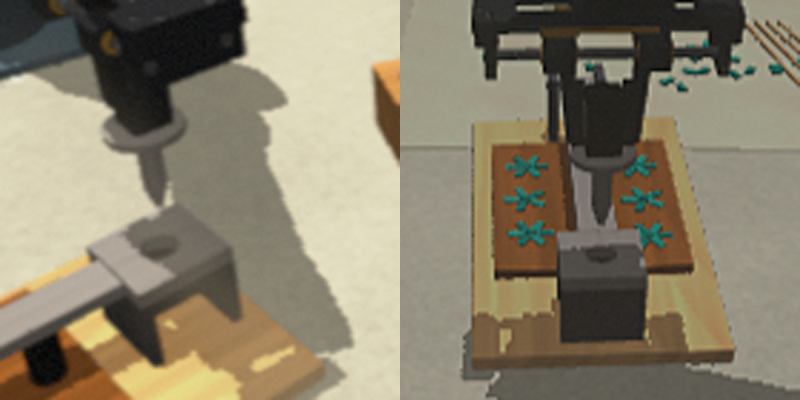

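The tip is at scene (145,232.1) and side (280,117.7), straight above the hole in both views.

```bash
python3 -c "
from h import *
t=tri(('s5',145,232.1),('d5',280,117.7));h=tri(('s1',145.7,246.2),('d1',280.3,128.7))
print(t,h)
for f in('s5','d5'): print(f,proj(f,[552.1,2.5,111]),proj(f,[551.5,1.2,80]))
"
```

```text
[551.67337572   4.54848043 111.19610791] [550.72218678   0.64652438  78.64539702]
s5 [144.02637876 232.65258646] [145.81969515 245.59117685]
d5 [279.87095168 117.31288525] [279.82457471 128.47773868]
```

Emit:
apply_moves(steps="10 -0.2 -0.1 0.8 0;10 -0.2 -0.1 1.6 0;10 -0.2 -0.1 2.2 0;10 -0.2 -0.1 2.5 0;10 -0.2 -0.1 2.5 0")

```text
clock: 5.97
eef_pos: [550.8, -0.6, 177.6]
eef_rot: [-2.077, -2.356, 0.002]
force: [0.2, -0.1, -1.9]
width: 28.5
grasp_force: 29.9
```

Emit:
apply_moves(steps="10 0 0 0.5 0;10 0 0 1 0;10 0 0 1.5 0;10 0 0 2 0;10 0 0 2.3 0")

```text
clock: 6.38
eef_pos: [551.2, -0.5, 154.9]
eef_rot: [-2.077, -2.357, 0.001]
force: [-0.1, -0.2, -2.3]
width: 28.4
grasp_force: 29.9
```

Emit:
apply_moves(steps="10 0 0 0.6 0;10 0 0 1.2 0;10 0 0 1.8 0;10 0 0 2.4 0;10 0 0 2.8 0")

```text
clock: 6.8
eef_pos: [551.1, -0.5, 126.8]
eef_rot: [-2.077, -2.356, 0.001]
force: [0.5, 0.0, -0.3]
width: 28.0
grasp_force: 29.9
```

Emit:
apply_moves(steps="10 0 0 0.4 0;10 0 0 0.7 0;10 0 0 1 0;10 0 0 1.1 0;10 0 0 1.2 0")

```text
clock: 7.22
eef_pos: [551.5, -0.5, 115.7]
eef_rot: [2.077, 2.357, 0.0]
force: [-0.3, -1.1, -2.0]
width: 28.1
grasp_force: 29.9
```

Emit:
apply_moves(steps="10 0 0 0.1 0;10 0 0 0.2 0;10 0 0 0.3 0;10 0 0 0.3 0;10 0 0 0.3 0")

```text
clock: 7.63
eef_pos: [551.6, -0.5, 112.9]
eef_rot: [2.077, 2.357, 0.0]
force: [0.2, 0.0, 0.1]
width: 28.0
grasp_force: 29.9
```

Emit:
apply_moves(steps="10 0 0 0.05 0;10 0 0 0.1 0;10 0 0 0.1 0;10 0 0 0.1 0;10 0 0 0.1 0")

```text
clock: 8.05
eef_pos: [551.6, -0.5, 112.7]
eef_rot: [-2.077, -2.357, -0.001]
force: [-4.0, -0.2, 10.9]
width: 28.4
grasp_force: 29.9
```

The wrist force has risen to 11 N, so the collar is on the plate. Releasing.

Emit:
apply_moves(steps="30 0 0 0 0;45 0 0 0 0;60 0 0 0 0;80 0 0 0 0;100 0 0 0 0")

```text
clock: 8.47
eef_pos: [551.0, -0.5, 111.5]
eef_rot: [-2.077, -2.357, 0.001]
force: [0.5, -0.5, -0.4]
width: 53.3
grasp_force: 0.0
```

Emit:
apply_moves(steps="100 0 0 0 0;100 0 0 0 0;100 0 0 0 0;100 0 0 0 0;100 0 0 0 0")

```text
clock: 8.88
eef_pos: [551.4, -0.5, 111.7]
eef_rot: [-2.077, -2.357, 0.0]
force: [-0.3, 0.4, 0.1]
width: 86.2
grasp_force: 0.0
```

Emit:
apply_moves(steps="100 0 0 -1 0;100 0 0 -3 0;100 0 0 -6 0;100 0 0 -9 0;100 0 0 -12 0")

```text
clock: 9.3
eef_pos: [551.1, -0.7, 233.7]
eef_rot: [2.078, 2.357, -0.0]
force: [0.6, -0.2, 0.1]
width: 88.2
grasp_force: 0.0
```

Emit:
apply_moves(steps="100 0 0 0 0;100 0 0 0 0;100 0 0 0 0;100 0 0 0 0;100 0 0 0 0")

```text
clock: 9.72
eef_pos: [550.6, -0.5, 230.6]
eef_rot: [-2.076, -2.356, 0.003]
force: [-0.9, -0.3, 0.5]
width: 88.3
grasp_force: 0.0
```

```bash
python3 -c "
from h import *
snap('side','d6');snap('scene','s6')
go([551.5,1.2,200],.13)
a=cv2.imread('pics/s6.png')[190:290,95:195];b=cv2.imread('pics/d6.png')[80:180,230:330]
f=lambda i,x,y:cv2.resize(i,(x,y),interpolation=cv2.INTER_CUBIC)
cv2.imwrite('pics/c6.png',np.hstack([f(a,400,400),f(b,400,400)]))
for f in('s6','d6'): print(f,proj(f,[551.3,.9,136]),proj(f,[551.3,.9,86]))
"
```

```text
t 9.8167 pos [550.9  -0.6 230.8] tilt [-0.002 -0.    -1.   ] yang 0.126 w 88.35712130256329 F [ 0.5 -0.7 -0.6] 0.0
shift cm [0.17 0.08 3.08] yaw -0.004
s6 [140.88153473 221.92699786] [145.14138334 243.15186302]
d6 [280.57892019 107.34858898] [279.9885091  126.23658072]
```

View pics/c6.png

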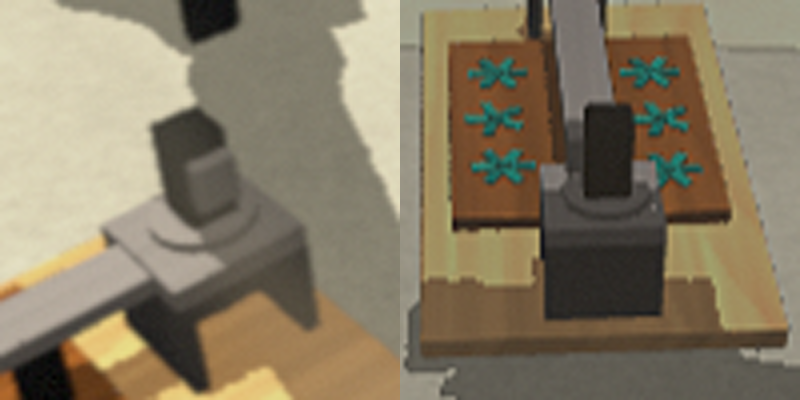

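The pin stands upright with its collar flat on the end plate (side view about 282,127). The button is out on its +x side, and the gripper is clear.

```bash
python3 -c "
from rig import r
print(r.sign_off())"
```

```text
the job is handed in; nothing more can be done
None
```

The locking pin is through the clamp's holes with its collar down on the end plate and its button sprung out, the plain pin was not touched, and the job was handed in at about 10 s; the hand-in returned no verdict.

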